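Pack the cooled chocolates in reverse order

TASK

Move the four foil-wrapped chocolates from the cooling tray into the wooden presentation box, one to each cell, in reverse order: the chocolate nearest the tray's red end goes into the cell farthest from the box's red end, the next one into the next cell, and so on, until the last goes into the cell nearest the box's red end. Leave each standing upright flat on the floor of its cell, let go and at rest; the flat coloured tickets stay on the tray and show the order in which the chocolates started.

Things in the scene. Friction and masses are not known exactly. Their poses are not given: they have to be found in the camera images.
- tray: Fixed dark steel cooling tray. Origin at table height under the middle of the row. Four places along its y axis, x = 0, y = +99, +33, -33, -99 mm, marked by grey discs; floor 8 mm above the table. Red block (12 mm wide, top 18 mm above the table) across the +y end: the red end. Plate from x = -38 to +58 and y = -145 to +145 mm; rim 12 mm above the table along -x and -y, none at +x.
- giftbox: Fixed, open, empty wooden box. Origin at table height under its middle. Four cells along its y axis, centred at x = 0, y = +99, +33, -33, -99 mm, each 60 x 60 mm inside, pale floor 5 mm above the table; walls 6 mm thick, tops 12 mm above the table. Outside 72 x 270 mm, plus a red block (14 mm wide, top 18 mm above the table) across the +y end: the red end.
- choc_pink: Loose large chocolate in magenta-pink foil, round about its upright z axis: 38 mm in diameter with straight sides up to 38 mm above its underside, then a shoulder and a gathered foil tuft (22 mm wide), 56 mm tall in all, about 60 g. Origin: centre of its underside. Starts upright on one of the tray's four places.
- choc_gold: Loose large chocolate in golden yellow foil, round about its upright z axis: 38 mm in diameter with straight sides up to 38 mm above its underside, then a shoulder and a gathered foil tuft (22 mm wide), 56 mm tall in all, about 60 g. Origin: centre of its underside. Starts upright on one of the tray's four places.
- choc_blue: Loose large chocolate in blue foil, round about its upright z axis: 38 mm in diameter with straight sides up to 38 mm above its underside, then a shoulder and a gathered foil tuft (22 mm wide), 56 mm tall in all, about 60 g. Origin: centre of its underside. Starts upright on one of the tray's four places.
- choc_green: Loose large chocolate in green foil, round about its upright z axis: 38 mm in diameter with straight sides up to 38 mm above its underside, then a shoulder and a gathered foil tuft (22 mm wide), 56 mm tall in all, about 60 g. Origin: centre of its underside. Starts upright on one of the tray's four places.
- ticket_pink: Flat magenta-pink flavour ticket, 20 x 36 x 3 mm, fixed on the tray at x = +43 mm (tray frame), beside the place where the chocolate of the same colour starts; it stays there and so records the starting order. Origin: centre of its underside.
- ticket_gold: Flat golden yellow flavour ticket, 20 x 36 x 3 mm, fixed on the tray at x = +43 mm (tray frame), beside the place where the chocolate of the same colour starts; it stays there and so records the starting order. Origin: centre of its underside.
- ticket_blue: Flat blue flavour ticket, 20 x 36 x 3 mm, fixed on the tray at x = +43 mm (tray frame), beside the place where the chocolate of the same colour starts; it stays there and so records the starting order. Origin: centre of its underside.
- ticket_green: Flat green flavour ticket, 20 x 36 x 3 mm, fixed on the tray at x = +43 mm (tray frame), beside the place where the chocolate of the same colour starts; it stays there and so records the starting order. Origin: centre of its underside.
There are look-alikes about, which are no part of the job. What is shaped like the choc_blue but white is not meant.

How it is judged:
By the outcome, as a careful person would: the job done as asked, in the order asked, and still so for the second after the job is handed in, with the robot touching nothing.
It also fails if it takes over 112 s, if anything falls off the work surface, if the arm or the gripper's body presses on something with over 40 N, if the wrist force passes 120 N, or if a joint passes its speed limit or range.

ROBOT

A 6-joint arm with a two-finger parallel gripper is mounted at the origin on the work surface. World frame = base frame: x ahead of the robot, y to its left, z up, the work surface at z = 0. Lengths are in m, angles in degrees, forces in N, time in s.
With the tool pointing down it reaches from about 0.35 to 0.875 m from the base axis. Payload 4.2 kg.
Tool frame: the origin (TCP) lies midway between the tips of the shut fingers; the grasp point (between the pads) lies 19 mm behind it; y points along the fingers, z is the direction in which the jaws open and shut, and the axes are right-handed (so a half turn about y gives the same grasp; the last joint's range is limited). The gripper opens to 87 mm and grips with 3 to 60 N. Pads are 19 mm wide; open, the fingers measure 117 mm over their backs; the gripper's body (75 mm by 190 mm) begins 51 mm behind the grasp point.
Start: joints at [-52.964, 22.042, 0.453, 0, -68.411, -14.817], TCP at [0.236, -0.579, 0.223] pointing down, gripper open.
Joint ranges: [-179.83, 179.83], [-69.29, 118.12], [-61.27, 80.66], [-181.25, 117.63], [-171.15, -9.14], [-177.46, 177.46]. Speed limits (degrees/s): [159.86, 159.86, 180, 180, 180, 180].

INTERFACE

Orientations are given as [roll, pitch, yaw] about the fixed x, y, z axes, in that order (R = Rz(yaw) Ry(pitch) Rx(roll)).
In Python, from workcell import env gives the robot as it stands. The module is installed in compiled form; this text tells all that it offers. Calls block until the motion is done:
- env.goto(position, orientation): joint-space move of the TCP to a pose.
- env.move_straight(position, rotation=None, rate=0.15, force_limit=None): straight line of the TCP; rotation=None keeps the orientation; rate is the mean speed in m/s. With force_limit (N) it stops when the force on the tool has changed by that much, and returns True; else False.
- env.set_joints(angles): joint-space move.
- env.gripper_to(opening, grasp_force=None): opening from 0.0 (shut) to 1.0 (fully open); grasp_force is the grip in N (None keeps the last); returns when the fingers have stopped.
- env.dwell(seconds).
- env.inverse_kinematics(position, orientation): joint angles nearest the present ones, or None.
- env.read_state(): the state.
- env.grab_frame(name): name is "side" or "top" or "wrist"; returns a dict with "image" (420x560x3 uint8, blue, green, red), "fx", "fy", "cx", "cy" (pixels), "position" and "orientation" of the camera in the world. Camera axes: x right, y up, looking along -z (the intrinsics and any distortion apply to the point x, -y, -z); pixel columns grow to the right and rows downward; lengths in m; the calibration is good to about 2 mm. A picture is of the moment at which its call begins. There is no depth.
A pose or a line that the arm cannot do raises env.Unreachable and nothing moves.
- env.close_job(): hands the job in, once; it reports no verdict.
Trained networks look in a picture, given as the dict that the camera call returned (one of the last four; its "shot" number tells which), for a name from the list of things; names that differ only in an ending like _2 or _b are one class to them, and where a whole thing is asked for, a point or a joint stands for the part that bears it (a point fixed in the world has none). Each returns a list of dicts, best first, with "score" (0 to 1); they miss things now and then, are a little off and sometimes report something else, mostly with a low value. They report only what shows in the picture. A call takes as long as a camera call. They do not tell look-alikes from the thing itself.
- env.search_frame(picture, thing): "xyz" ([x, y, z] in m, in world coordinates, good to about 4 mm: the middle of the surface that is visible of it).
- env.trace(picture, thing): "mask" (420x560 bool, what is visible of it).
The state is a dict: "clock": time; "joint_positions": joint angles; "qvel": joint speeds; "joint_torque": joint torques, N m; "position": TCP position; "tool_rot": TCP orientation; "force": force on the tool from outside, world axes, zero at the start; "wrist_torque": the same for the moment, N m; "opening": opening from 0.0 (shut) to 1.0 (fully open).
Only numpy, scipy, OpenCV 4.12 (cv2) and the standard library are available. Lean on these libraries where they do the work, as an engineer would, in place of code of your own. Each camera call takes 0.05 s, during which the arm holds its last target.

## Working session

There is one attempt and no reset: what is moved stays moved. The work goes in short steps, each a Python script; the robot and the scene stay as the last script left them, time stands still between calls to the robot, and variables do not carry over. Pictures are saved under pics/ and viewed, and the job is handed in when it is done.

```bash
mkdir -p pics; python3 - <<'E'
from workcell import env
import cv2,pickle
s=env.read_state();print(s['clock'],s['position'],s['tool_rot'],s['opening'])
for n in ['side','top']:
    f=env.grab_frame(n);cv2.imwrite(f'pics/{n}0.png',f['image']);print({k:v for k,v in f.items() if k!='image'})
    pickle.dump(f,open(f'{n}0.pkl','wb'))
    for t in ['tray','giftbox','choc_pink','choc_gold','choc_blue','choc_green','ticket_pink','ticket_gold','ticket_blue','ticket_green']:
        print(n,t,[( [round(float(v),3) for v in d['xyz']],round(float(d['score']),2)) for d in env.search_frame(f,t)])
print(env.read_state()['clock'])
E
```

```text
0.0 [ 0.23612168 -0.57804708  0.22145891] [-8.98763970e+01  7.88839863e-03  2.22096416e+01] 0.99794698416114
{'fx': 403.81502579841657, 'fy': 403.81502579841657, 'cx': 283.35340816414316, 'cy': 211.3608131094112, 'position': array([ 0.16646852, -0.36461249,  0.45708761]), 'orientation': array([ 49.78724012,  -0.76775649, -43.56129017]), 'shot': 1}
side tray [([0.452, -0.029, 0.013], 0.63)]
side giftbox [([0.643, -0.04, 0.001], 0.92)]
side choc_pink [([0.475, 0.117, 0.038], 0.82)]
side choc_gold [([0.465, 0.048, 0.045], 0.98)]
side choc_blue [([0.373, -0.194, 0.038], 0.97), ([0.487, -0.182, 0.034], 0.88), ([0.354, -0.037, 0.035], 0.74), ([0.451, -0.076, 0.044], 0.65), ([0.337, -0.111, 0.039], 0.57)]
side choc_green [([0.458, -0.011, 0.045], 0.62)]
side ticket_pink []
side ticket_gold []
side ticket_blue [([0.494, -0.081, 0.014], 0.78)]
side ticket_green [([0.506, -0.01, 0.011], 0.5)]
{'fx': 518.56023393729, 'fy': 518.56023393729, 'cx': 283.5990070300952, 'cy': 213.3134033369779, 'position': array([ 0.35491661, -0.02835121,  0.89403319]), 'orientation': array([ 1.17300235e+01,  8.57059193e-02, -9.17027609e+01]), 'shot': 2}
top tray [([0.469, 0.024, 0.008], 0.67)]
top giftbox [([0.645, -0.025, 0.005], 0.93)]
top choc_pink [([0.482, 0.122, 0.055], 0.66)]
top choc_gold [([0.467, 0.055, 0.052], 0.56)]
top choc_blue [([0.449, -0.07, 0.052], 0.93), ([0.359, -0.026, 0.043], 0.83), ([0.489, -0.175, 0.044], 0.8), ([0.384, -0.18, 0.04], 0.73), ([0.456, -0.009, 0.053], 0.7), ([0.348, -0.099, 0.044], 0.62)]
top choc_green [([0.459, -0.01, 0.056], 0.63)]
top ticket_pink [([0.523, 0.12, 0.011], 0.73), ([0.515, 0.051, 0.008], 0.15)]
top ticket_gold [([0.517, 0.051, 0.009], 0.62), ([0.525, 0.118, 0.009], 0.37)]
top ticket_blue []
top ticket_green []
1.1
```

View pics/side0.png

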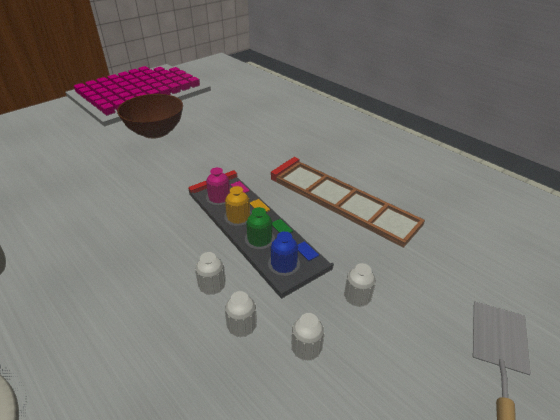

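View pics/top0.png

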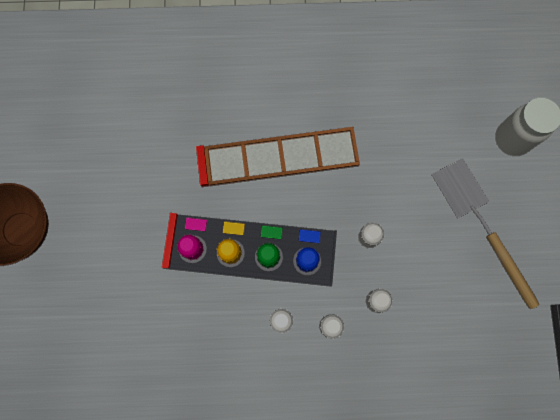

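The pictures show the tray's row from its red end (top view, px): pink (190,247), gold (229,250), green (268,256), blue (307,260). The tickets beside them match. The box's red end is at (202,165), on the same side. The white look-alikes at (372,235), (379,300), (331,325) and (281,320) are not wanted. So pink goes to cell -99, gold to -33, green to +33 and blue to +99. Next I fit the poses and confirm with an enlarged overlay.

```bash
cat > h.py <<'E'
import numpy as np,cv2
from scipy.spatial.transform import Rotation as Ro
from scipy.optimize import least_squares
def proj(f,P):
    R=Ro.from_euler('xyz',f['orientation'],degrees=True).as_matrix()
    p=(np.atleast_2d(P)-f['position'])@R
    return np.c_[f['cx']+f['fx']*p[:,0]/-p[:,2], f['cy']+f['fy']*p[:,1]/p[:,2]]
def unproj(f,uv,z):
    R=Ro.from_euler('xyz',f['orientation'],degrees=True).as_matrix()
    uv=np.atleast_2d(uv).astype(float)
    d=np.c_[(uv[:,0]-f['cx'])/f['fx'],-(uv[:,1]-f['cy'])/f['fy'],-np.ones(len(uv))]@R.T
    return f['position']+d*((z-f['position'][2])/d[:,2])[:,None]
def tf(x,P):
    P=np.atleast_2d(P);c,s=np.cos(x[2]),np.sin(x[2])
    return np.c_[x[0]+c*P[:,0]-s*P[:,1],x[1]+s*P[:,0]+c*P[:,1],P[:,2]]
def blobs(m,amin):
    n,l,st,c=cv2.connectedComponentsWithStats(m.astype(np.uint8),connectivity=4)
    return [(tuple(np.round(c[i],1)),int(st[i,4]),st[i,:4].tolist()) for i in range(1,n) if st[i,4]>=amin]
Y=[.099,.033,-.033,-.099]
E
python3 - <<'E'
from h import *
import pickle
for n in ['top','side']:
    f=pickle.load(open(n+'0.pkl','rb'));hsv=cv2.cvtColor(f['image'],cv2.COLOR_BGR2HSV);h,s,v=cv2.split(hsv)
    for nm,(a,b) in dict(pink=(140,168),gold=(15,32),green=(45,80),blue=(105,130)).items():
        print(n,nm,blobs((h>=a)&(h<=b)&(s>150)&(v>50),40)[:8])
    print(n,'red',blobs(((h<6)|(h>174))&(s>150),60))
    b,g,r=[f['image'][...,i].astype(int) for i in range(3)]
    print('pale sample', f['image'][163,227] if n=='top' else f['image'][180,300], f['image'][120,250])
E
```

```text
top pink [((np.float64(195.5), np.float64(224.0)), 249, [185, 218, 22, 13]), ((np.float64(189.6), np.float64(246.6)), 484, [177, 235, 26, 24])]
top gold [((np.float64(233.4), np.float64(227.9)), 250, [223, 222, 22, 13]), ((np.float64(228.7), np.float64(250.7)), 457, [217, 238, 24, 26])]
top green [((np.float64(271.1), np.float64(231.9)), 238, [261, 226, 21, 13]), ((np.float64(267.8), np.float64(254.2)), 401, [257, 243, 23, 24])]
top blue [((np.float64(309.2), np.float64(235.8)), 253, [299, 229, 22, 14]), ((np.float64(307.5), np.float64(258.9)), 430, [296, 247, 24, 25])]
top red [((np.float64(201.7), np.float64(165.5)), 310, [196, 146, 12, 40]), ((np.float64(169.4), np.float64(240.3)), 417, [162, 213, 16, 55])]
pale sample [149 156 152] [134 134 131]
side pink [((np.float64(133.4), np.float64(85.9)), 3026, [74, 66, 125, 49]), ((np.float64(216.6), np.float64(184.1)), 502, [207, 168, 22, 34]), ((np.float64(240.1), np.float64(185.6)), 68, [231, 181, 18, 11])]
side gold [((np.float64(240.1), np.float64(205.0)), 814, [225, 187, 45, 36])]
side green [((np.float64(258.2), np.float64(217.3)), 276, [248, 207, 22, 21]), ((np.float64(280.8), np.float64(225.8)), 141, [272, 219, 20, 13])]
side blue [((np.float64(289.0), np.float64(250.1)), 932, [271, 232, 48, 40])]
side red [((np.float64(284.4), np.float64(165.6)), 138, [271, 157, 28, 18]), ((np.float64(197.8), np.float64(185.8)), 85, [189, 181, 18, 11])]
pale sample [150 162 163] [139 143 141]
```

```bash
python3 - <<'E'
import cv2
i=cv2.imread('pics/top0.png');cv2.imwrite('pics/top0_crop.png',cv2.resize(i[110:300,150:390],None,fx=3.2,fy=3.2,interpolation=cv2.INTER_CUBIC))
E
```

```text
(no output)
```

View pics/top0_crop.png

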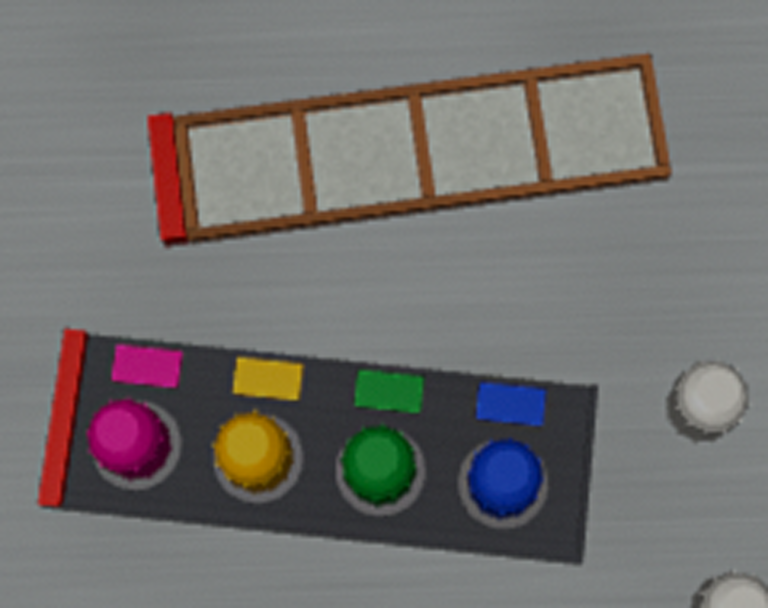

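The enlarged crop confirms it: four coloured chocolates on the tray discs, with matching tickets, and the white ones outside the tray.

```bash
python3 - <<'E'
from h import *
import pickle
f=pickle.load(open('top0.pkl','rb'));s=pickle.load(open('side0.pkl','rb'));img=f['image'];h,sa,v=cv2.split(cv2.cvtColor(img,cv2.COLOR_BGR2HSV))
# tray from tickets
tk=[[195.5,224],[233.4,227.9],[271.1,231.9],[309.2,235.8]]
M=np.array([[.043,y,.011] for y in Y]+[[0,.139,.018]])
mt=np.array(tk+[[169.4,240.3]])
M2=M.copy(); M2[4,0]=.010 # block spans x -38..58
r=least_squares(lambda x:(proj(f,tf(x,M2[:4]))-mt[:4]).ravel(),[.475,.02,.1]);tray=r.x
print('tray',tray,np.degrees(tray[2]),r.fun.round(1))
print('red pred',proj(f,tf(tray,M2[4:])),'corners',proj(f,tf(tray,[[-.038,.145,.018],[.058,.145,.018],[.058,-.145,.008],[-.038,-.145,.012]])).round(1))
# box: wood mask filled
m=((h>=6)&(h<=16)&(sa>90)).astype(np.uint8);m[:120]=0;m[200:]=0;m[:,:190]=0;m[:,370:]=0
inner=[b for b in blobs(1-m,200) if b[1]<3000];print(inner)
ic=np.array([b[0] for b in sorted(inner,key=lambda b:b[0][0])])
cs,_=cv2.findContours(m,cv2.RETR_EXTERNAL,cv2.CHAIN_APPROX_NONE);print(cv2.boxPoints(cv2.minAreaRect(np.vstack(cs))).round(1))
P=np.array([[0,y,.008] for y in Y])
r=least_squares(lambda x:(proj(f,tf(x,P))-ic).ravel(),[.64,-.03,-.05]);box=r.x
print('box',box,np.degrees(box[2]),r.fun.round(1))
print('box corners',proj(f,tf(box,[[a*.036,b*.135,.012] for a,b in[(1,1),(1,-1),(-1,-1),(-1,1)]])).round(1))
pl=tf(tray,[[0,y,.008] for y in Y]);cl=tf(box,[[0,y,.005] for y in Y])
print('places',pl.round(4).tolist());print('cells',cl.round(4).tolist())
# overlays
for n,g in (('top',f),('side',s)):
    im=g['image'].copy();im=cv2.resize(im,None,fx=3,fy=3,interpolation=cv2.INTER_CUBIC)
    def poly(P,c):cv2.polylines(im,[((proj(g,P)+.5)*3).astype(int)],True,c,1)
    poly(tf(tray,[[-.038,-.145,.008],[.058,-.145,.008],[.058,.145,.008],[-.038,.145,.008]]),(0,255,255))
    poly(tf(box,[[a*.036,b*.135,.012] for a,b in[(1,1),(1,-1),(-1,-1),(-1,1)]]),(255,255,0))
    for y in Y:
        poly(tf(box,[[a*.03,y+b*.03,.005] for a,b in[(1,1),(1,-1),(-1,-1),(-1,1)]]),(0,255,0))
        t=np.linspace(0,6.28,40)
        for R,z in((.019,.046),(.011,.064),(.019,.008)):poly(tf(tray,np.c_[R*np.cos(t),y+R*np.sin(t),0*t+z]),(255,255,255))
    a=(330,460) if n=='top' else (450,520)
    c=im[330:930,450:1200] if n=='top' else im[420:900,500:1290]
    cv2.imwrite(f'pics/ov_{n}.png',c)
np.save('tray.npy',tray);np.save('box.npy',box)
E
```

```text
tray [ 0.46800283  0.02837131 -0.13499075] -7.734400223122566 [-0.  -0.  -0.1  0.   0.1 -0.   0.1  0. ]
red pred [[168.88181187 239.71672021]] corners [[161.1 267.3]
 [169.6 212. ]
 [336.4 230.3]
 [331.9 285.7]]
[((np.float64(336.0), np.float64(148.3)), 1039, [318, 131, 37, 35]), ((np.float64(299.6), np.float64(153.2)), 1042, [282, 136, 37, 35]), ((np.float64(263.1), np.float64(158.0)), 1044, [245, 140, 37, 36]), ((np.float64(226.4), np.float64(163.0)), 1047, [209, 146, 36, 35])]
[[202.9 146.2]
 [354.1 126.1]
 [359.3 165.2]
 [208.1 185.3]]
box [ 0.64419583 -0.03162687  0.10888995] 6.238934698724551 [-0.1 -0.  -0.1  0.1  0.  -0.   0.1 -0. ]
box corners [[203.7 145.8]
 [352.9 126. ]
 [359.6 164. ]
 [208.1 184.5]]
places [[0.4813, 0.1265, 0.008], [0.4724, 0.0611, 0.008], [0.4636, -0.0043, 0.008], [0.4547, -0.0697, 0.008]]
cells [[0.6334, 0.0668, 0.005], [0.6406, 0.0012, 0.005], [0.6478, -0.0644, 0.005], [0.655, -0.13, 0.005]]
```

View pics/ov_top.png

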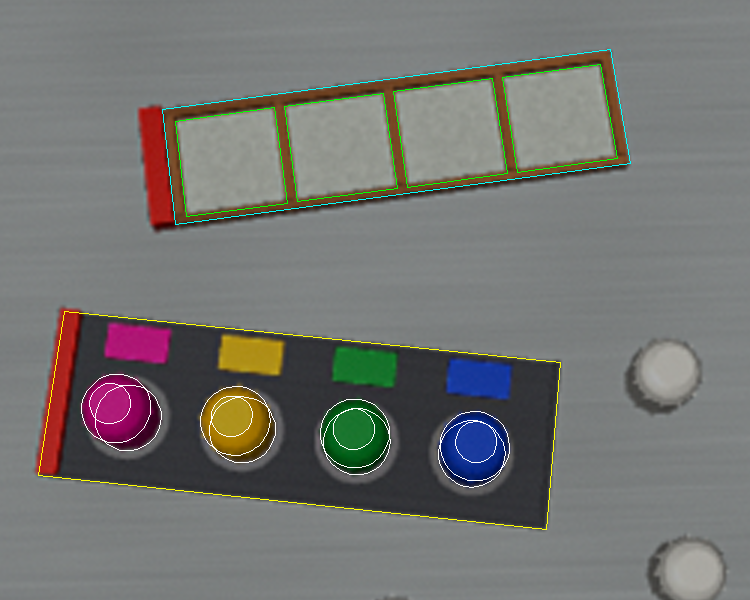

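View pics/ov_side.png

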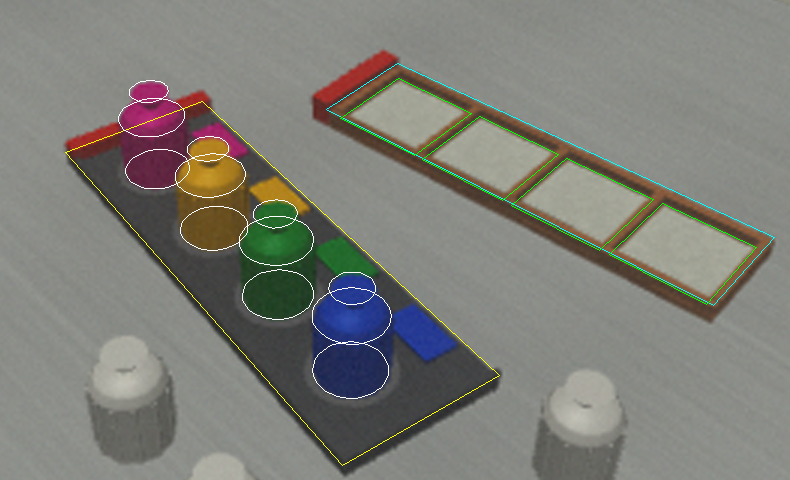

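Both overlays agree with the fits to about 2 mm. The calibration is good to about 2 mm too, and each cell leaves ±11 mm. I'll grasp across the row, with the fingertips staying above the 12 mm walls. IK check first, then pink.

```bash
cat >> h.py <<'E'
tray=np.load('tray.npy');box=np.load('box.npy');G=.012
def tgt(k,yawoff):
    p=tf(tray,[[0,Y[k],.008]])[0]; c=tf(box,[[0,Y[3-k],.005]])[0]
    return p,[-90,0,np.degrees(tray[2])+yawoff],c,[-90,0,np.degrees(box[2])+yawoff]
def cyc(env,k,yo):
    p,po,c,co=tgt(k,yo); t=lambda s:print(s,round(env.read_state()['clock'],2),env.read_state()['position'].round(4),round(env.read_state()['opening'],3),env.read_state()['force'].round(1))
    env.goto([p[0],p[1],.13],po); t('above')
    print(env.move_straight([p[0],p[1],p[2]+G],rate=.1,force_limit=8)); t('down')
    env.gripper_to(0.0,20); t('grip')
    env.move_straight([p[0],p[1],.15],rate=.15); t('lift')
    env.move_straight([c[0],c[1],.15],co,rate=.2); t('over')
def place(env,k,yo):
    p,po,c,co=tgt(k,yo); t=lambda s:print(s,round(env.read_state()['clock'],2),env.read_state()['position'].round(4),round(env.read_state()['opening'],3),env.read_state()['force'].round(1))
    env.move_straight([c[0],c[1],c[2]+G+.015],rate=.15); t('pre')
    print(env.move_straight([c[0],c[1],c[2]+G-.002],rate=.03,force_limit=3)); t('down')
    env.gripper_to(0.75); t('open')
    env.move_straight([c[0],c[1],.15],rate=.15); t('up')
E
python3 - <<'E'
from h import *
from workcell import env
print(env.read_state()['joint_positions'].round(1))
for yo in(90,-90):
  for k in range(4):
    p,po,c,co=tgt(k,yo)
    for a,o in(([p[0],p[1],.02],po),([p[0],p[1],.15],po),([c[0],c[1],.017],co),([c[0],c[1],.15],co)):
        q=env.inverse_kinematics(a,o);print(yo,k,None if q is None else np.round(q,0))
E
```

```text
[-53.   22.    0.5   0.  -68.4 -14.8]
90 0 [ 33.  24. -31.  -0. -34. -41.]
90 0 [ 33.  14. -23.   0. -53. -41.]
90 0 [  3.  37.  -6.   0. -47.   4.]
90 0 [  3.  29.   1.   0. -62.   4.]
90 1 [ 27.  23. -34.   0. -33. -35.]
90 1 [ 27.  12. -26.   0. -52. -35.]
90 1 [  9.  36.  -9.   0. -46.  -2.]
90 1 [  9.  28.  -1.   0. -61.  -2.]
90 2 [ 20.  22. -36.   0. -32. -27.]
90 2 [ 20.  10. -28.   0. -52. -27.]
90 2 [ 15.  35. -10.   0. -45.  -8.]
90 2 [ 15.  27.  -3.   0. -60.  -8.]
90 3 [ 12.  22. -36.   0. -32. -19.]
90 3 [ 12.  10. -28.   0. -52. -19.]
90 3 [ 21.  35. -11.   0. -44. -14.]
90 3 [ 21.  26.  -4.   0. -60. -14.]
-90 0 [ 33.  24. -31.   0. -34. 139.]
-90 0 [ 33.  14. -23.   0. -53. 139.]
-90 0 [   3.   37.   -6.   -0.  -47. -176.]
-90 0 [   3.   29.    1.    0.  -62. -176.]
-90 1 [ 27.  23. -34.   0. -33. 145.]
-90 1 [ 27.  12. -26.   0. -52. 145.]
-90 1 None
-90 1 None
-90 2 [ 20.  22. -36.   0. -32. 153.]
-90 2 [ 20.  10. -28.   0. -52. 153.]
-90 2 [ 15.  35. -10.   0. -45. 172.]
-90 2 [ 15.  27.  -3.   0. -60. 172.]
-90 3 [ 12.  22. -36.   0. -32. 161.]
-90 3 [ 12.  10. -28.   0. -52. 161.]
-90 3 [ 21.  35. -11.   0. -44. 166.]
-90 3 [ 21.  26.  -4.   0. -60. 166.]
```

```bash
python3 - <<'E'
from h import *
from workcell import env
cyc(env,0,90)
for n in('top','wrist'):
    f=env.grab_frame(n);cv2.imwrite(f'pics/{n}1.png',f['image'])
E
```

```text
above 3.76 [0.4816 0.126  0.1301] 1.002 [-0.   0.2 -0. ]
False
down 5.01 [0.4818 0.1267 0.0205] 1.0 [0.5 0.  0.2]
grip 5.88 [0.4813 0.1265 0.02  ] 0.429 [ 0.3 -0.6 -0.2]
lift 6.9 [0.4806 0.1261 0.1491] 0.428 [ 0.6  0.3 -0.7]
over 8.6 [ 0.6546 -0.1293  0.1501] 0.427 [ 0.5  0.1 -0.6]
```

View pics/top1.png

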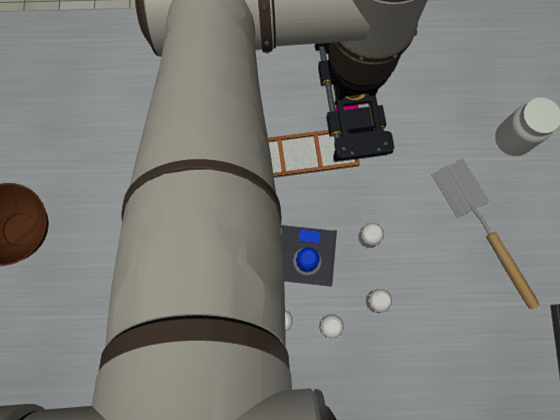

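View pics/wrist1.png

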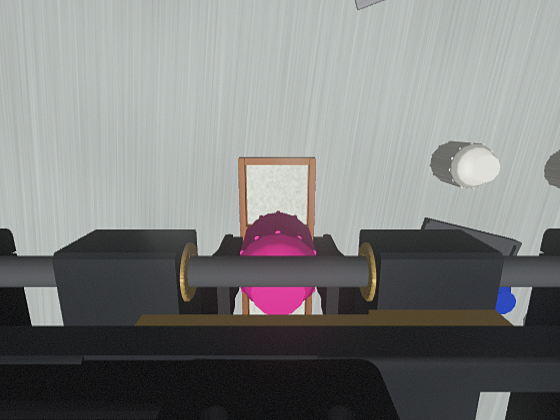

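Pink (wrist px 278,275) is held upright between the fingers at opening 0.43, about 38 mm. It is over the end cell. Placing.

```bash
python3 - <<'E'
from h import *
from workcell import env
place(env,0,90)
p,po,c,co=tgt(1,90); env.goto([p[0],p[1],.15],po)
for n in('side','wrist'):
    f=env.grab_frame(n);cv2.imwrite(f'pics/{n}2.png',f['image'])
    print([(d['xyz'],d['score']) for d in env.search_frame(f,'choc_pink')])
E
```

```text
pre 9.63 [ 0.6559 -0.1301  0.0332] 0.426 [-0.   0.1 -1. ]
True
down 10.14 [ 0.6548 -0.13    0.0169] 0.427 [-0.8 -0.5  3.4]
open 10.93 [ 0.6541 -0.13    0.0162] 0.744 [-0.6  0.6 -0.1]
up 11.97 [ 0.6542 -0.1299  0.1488] 0.751 [0.4 0.5 0.4]
[([0.6449, -0.1332, 0.0369], 0.94)]
[([0.6494, -0.1163, 0.0281], 0.77)]
```

View pics/side2.png

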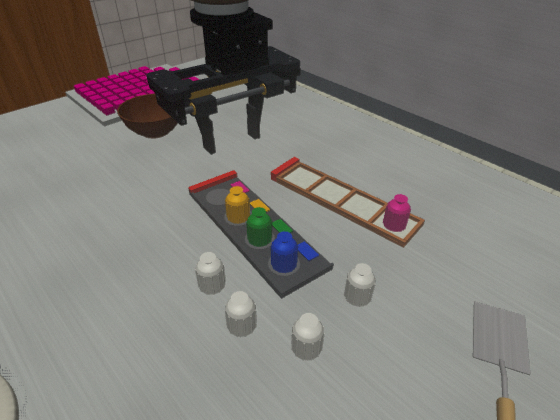

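Pink stands upright in the far end cell (px 397,213). Contact came at the expected height. Next gold, green and blue, with a grip check after each pick.

```bash
python3 - <<'E'
from h import *
from workcell import env
for k in (1,2):
    cyc(env,k,90)
    assert .40<env.read_state()['opening']<.46
    place(env,k,90)
p,po,c,co=tgt(3,90); env.goto([p[0],p[1],.15],po)
f=env.grab_frame('side');cv2.imwrite('pics/side3.png',f['image'])
E
```

```text
above 13.45 [0.4718 0.0603 0.1291] 0.754 [ 0.7  0.  -0.7]
False
down 14.7 [0.4729 0.0613 0.0205] 0.752 [-0.1  0.4 -0.2]
grip 15.31 [0.4725 0.0611 0.0201] 0.43 [-0.1 -0.1  0.9]
lift 16.32 [0.4716 0.0608 0.149 ] 0.427 [ 0.1 -0.2 -0.6]
over 17.55 [ 0.647  -0.064   0.1497] 0.428 [0.6 0.3 0.2]
pre 18.48 [ 0.6487 -0.0643  0.0332] 0.432 [-0.6  0.5 -0.6]
True
down 18.99 [ 0.6476 -0.0644  0.0171] 0.427 [-0.1  0.3  4.5]
open 19.77 [ 0.6469 -0.0645  0.0163] 0.751 [-0.3  0.2 -0.2]
up 20.82 [ 0.647  -0.0644  0.1488] 0.75 [-0.9 -0.3 -0.4]
above 21.62 [ 0.4651 -0.0041  0.1304] 0.75 [0.3 1.  0.3]
False
down 22.87 [ 0.4641 -0.0042  0.0205] 0.749 [-0.3 -0.5 -0.1]
grip 23.48 [ 0.4637 -0.0043  0.0202] 0.426 [-0.1  0.3  2.4]
lift 24.49 [ 0.4627 -0.0045  0.149 ] 0.424 [-0.8 -0.  -1.5]
over 25.52 [0.6397 0.0011 0.1494] 0.431 [-0.3 -0.8 -0.6]
pre 26.46 [0.6414 0.0013 0.0332] 0.428 [-0.1 -0.5 -0. ]
True
down 26.97 [0.6404 0.0012 0.0171] 0.427 [-0.6  0.2  4.1]
open 27.75 [0.6397 0.0011 0.0163] 0.75 [ 0.7  0.6 -0.1]
up 28.79 [0.6398 0.0011 0.1488] 0.748 [-1.1 -0.3 -0.4]
```

View pics/side3.png

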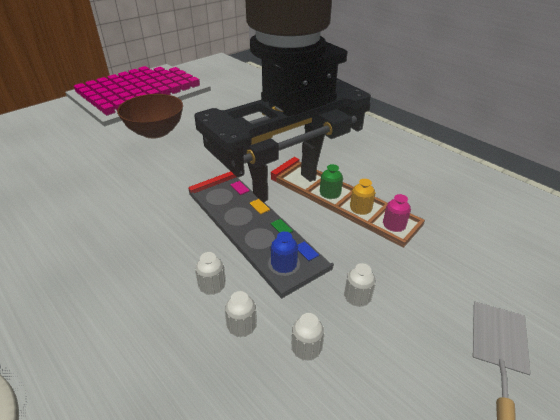

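Green (331,182), gold (363,197) and pink (397,213) stand upright in their own cells. Blue (285,252) is left. After placing it, I move the arm clear for a final check.

```bash
python3 - <<'E'
from h import *
from workcell import env
cyc(env,3,90)
assert .40<env.read_state()['opening']<.46
place(env,3,90)
env.set_joints([-52.964, 22.042, 0.453, 0, -68.411, -14.817]); env.dwell(.5)
for n,z in(('top',0),('side',0)):
    f=env.grab_frame(n)
    for k,c in enumerate(['pink','gold','green','blue']):
        d=[d for d in env.search_frame(f,'choc_'+c)][:1]
        cc=tf(box,[[0,Y[3-k],.05]])[0]
        print(n,c,[(x['xyz'].round(3) if hasattr(x['xyz'],'round') else x['xyz'],round(x['score'],2)) for x in d],'cell',cc.round(3))
    im=cv2.resize(f['image'],None,fx=3,fy=3,interpolation=cv2.INTER_CUBIC)
    t=np.linspace(0,6.28,40)
    for y in Y:
      for R,zz in((.019,.043),(.011,.061),(.019,.005)):
        cv2.polylines(im,[((proj(f,tf(box,np.c_[R*np.cos(t),y+R*np.sin(t),0*t+zz]))+.5)*3).astype(int)],True,(255,255,255),1)
    c=im[330:930,450:1200] if n=='top' else im[420:900,500:1290]
    cv2.imwrite(f'pics/fin_{n}.png',c)
print(env.read_state()['clock'])
E
```

```text
above 29.91 [ 0.4548 -0.0695  0.129 ] 0.751 [0.7 0.4 0.2]
False
down 31.16 [ 0.4552 -0.0697  0.0205] 0.75 [ 0.4 -0.5 -0.3]
grip 31.77 [ 0.4548 -0.0697  0.0201] 0.428 [0.5 0.8 1. ]
lift 32.78 [ 0.4538 -0.0698  0.149 ] 0.426 [-0.1 -0.6 -1.2]
over 34.06 [0.6328 0.0664 0.1498] 0.431 [ 0.7  0.3 -0.9]
pre 34.99 [0.6343 0.0669 0.0331] 0.428 [0.4 0.3 0.4]
True
down 35.5 [0.6333 0.0668 0.0171] 0.432 [-0.6 -0.2  4. ]
open 36.28 [0.6326 0.0666 0.0163] 0.746 [-0.5  0.8 -0.1]
up 37.33 [0.6326 0.0666 0.1488] 0.754 [-0.3 -0.2 -0.4]
top pink [([0.6475, -0.1256, 0.049], 0.64)] cell [ 0.655 -0.13   0.05 ]
top gold [([0.6365, -0.0698, 0.0505], 0.67)] cell [ 0.648 -0.064  0.05 ]
top green [([0.5214, 0.1184, 0.011], 0.68)] cell [0.641 0.001 0.05 ]
top blue [([0.4921, -0.1755, 0.0426], 0.97)] cell [0.633 0.067 0.05 ]
side pink [([0.645, -0.1335, 0.0367], 0.75)] cell [ 0.655 -0.13   0.05 ]
side gold [([0.6371, -0.0777, 0.0427], 0.63)] cell [ 0.648 -0.064  0.05 ]
side green [([0.6355, -0.0032, 0.0392], 0.69)] cell [0.641 0.001 0.05 ]
side blue [([0.3532, -0.0351, 0.0358], 0.9)] cell [0.633 0.067 0.05 ]
41.0083
```

View pics/fin_top.png

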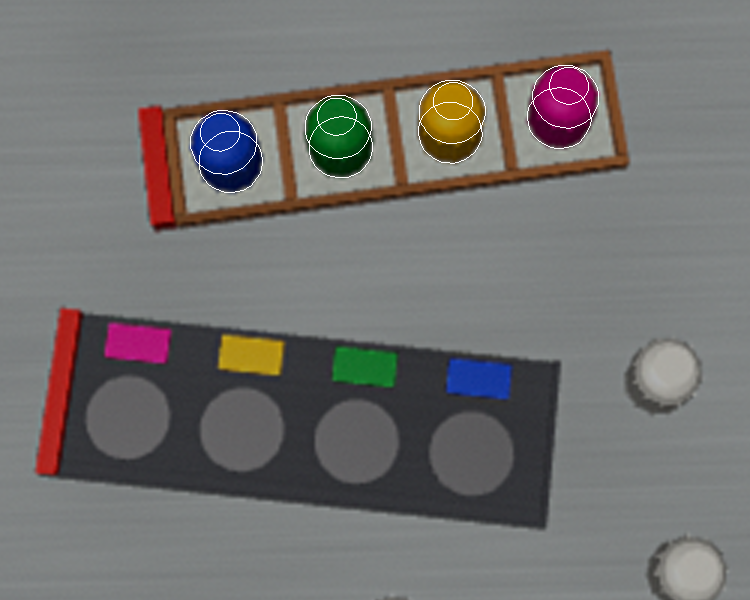

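View pics/fin_side.png

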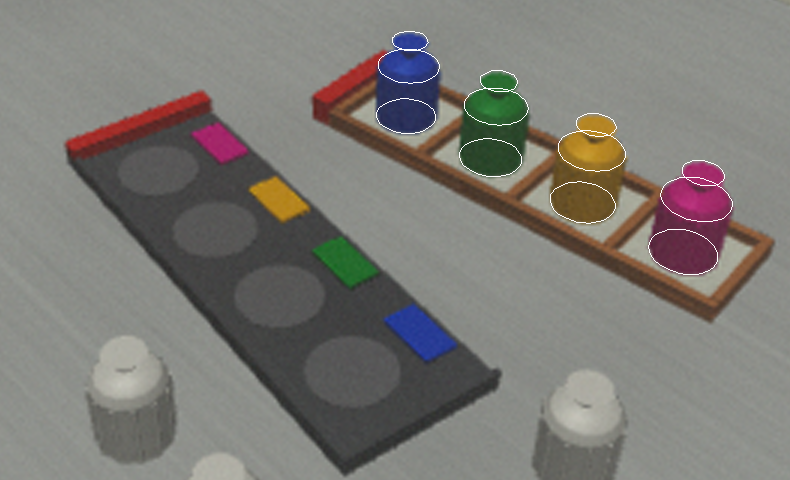

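All four match the upright model outlines in both views: blue, green, gold, pink from the box's red end.

```bash
python3 -c "
from workcell import env
print(env.close_job())"
```

```text
the job is handed in; nothing more can be done
None
```

All four chocolates are in the presentation box in reverse order, and I handed the job in with the robot's clock at about 41 s of the 112 s allowed. From the tray's red end the order was pink, gold, green, blue. From the box's red end it is now blue, green, gold, pink.

- **Placing:** Each chocolate touched the cell floor at the expected height, with a contact force of about 4 N. I then let go and moved the arm back to its start position.
- **Final pictures:** In the final top and side pictures, all four match the outlines of upright chocolates centred in their cells. The tickets are still on the tray, and the white look-alikes that show in those crops are where they were.
- **Checks that disagreed:** In the last network search, the top hit for blue was a white look-alike in both views. The top hit for green in the top view was one of the tickets. I relied on the pictures for those two. The other hits fell in the right cells, within about 15 mm of the cell centres, partly because the network reports the middle of the visible surface.

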